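# Bench-test a rebuilt brake lever

## Task

The rebuilt brake master cylinder is clamped on the bench stand with its outlet plugged: check that its lever goes firm before it reaches the bar. Without gripping anything, press the lever in towards the rubber grip with the outside of the fingers until it comes up firm, let it spring fully out again, then press it in firm a second time and finish while still holding it in, so that the gap to the grip can be looked at. Do not force the lever, keep off the bar, grip and master cylinder, and leave the things lying around alone.

Things in the scene. Friction and masses are not known exactly. Their poses are not given: they have to be found in the camera images.
- bar_stand: blue bench stand, fixed, with two clamps (tops 178 mm up) that carry a half handlebar. Origin on the bench under the bar axis, level along the bar with the lever's pivot. z up; y along the bar, from the grip end (-y) to the clamped end (+y); x from the lever across to the bar, so the lever is pressed in along +x. Base plate 10 mm thick, over x -60..60, y 67..228 mm
- handlebar: the half handlebar, fixed on the stand; origin and axes of bar_stand. Bar axis 150 mm above the bench; ribbed black rubber grip, 34 mm thick, over y -35..-155 mm (42 mm flange at y -35), aluminium bar-end weight to y -175 mm. Not to be touched
- master_cylinder: the master cylinder, fixed on the bar; origin and axes of bar_stand. Clamp, pivot ears and reservoir with a black cap, over x -65..21, y -10..90 mm, top 201 mm above the bench. Not to be touched
- brake_lever (a joint): turn of the aluminium lever about its upright pivot (at x -55, y 0 mm of bar_stand), rad: 0 fully out, grows as it is pressed in, firm at 0.20 (gives about 0.01 more per 10 N). At lever_pad the return spring pushes back with 3 N when out, 6 N when in, and the travel is 22 mm. When firm, 23 mm remain between its ball end and the grip
- lever_pad (a point): point on the outer face of the lever blade, where two fingers press: 110 mm along the blade from the pivot, 150 mm above the bench; blade 17 mm tall, 10 mm thick. Moves with the lever. Its -x points out of that face, away from the bar; z up; axes parallel to bar_stand's when the lever is out. From 40 to 160 mm along, the outer face stays within 6 mm of its plane x = 0
- lever_end (a point): centre of the 19 mm ball at the lever's free end, 163 mm from the pivot along the blade
- brake_cleaner: bystander: dark red spray can with a white cap, 65 mm thick, 240 mm tall, standing loose behind the stand; origin under its centre, z up
- magnet_dish: bystander: round metal dish with bolts, 98 mm wide, 27 mm tall, loose on the bench behind the grip; origin under its centre
- screwdriver_yellow: bystander: yellow-handled screwdriver, 187 mm long along its y, 22 mm thick, lying loose on the bench in front of the lever; origin under its middle
- hex_key_5: bystander: black hex key, 84 mm long along its y, 26 mm wide, 6 mm thick, lying loose on the bench in front of the base plate; origin under its middle

How it is judged:
On the way, in this order (a step that is already met when the one before it is completed fails the run):
1. the lever is pressed in by the fingers until it is firm (value of joint brake_lever above 0.18 rad and contact force between the fingers and brake_lever above 2 N), for 0.2 s.
2. the lever has sprung fully out again (value of joint brake_lever below 0.02 rad), for 0.2 s.
At the end, for the whole second after the job is handed in: after one full stroke and return, the lever is held in within 0.02 rad of its firm point (joint above 0.18) by the fingers pressing on it with 3 to 45 N (value of joint brake_lever above 0.18 rad and contact force between the fingers and brake_lever between 3 and 45 N); the arm keeps its last pose, push and grip.
It fails at once if the lever was forced (over 45 N) (contact force between anything else and brake_lever above 45 N).
It fails at once if the lever was gripped or pressed with the fingers astride it, not with their outside (contact force between the fingers and brake_lever above 0.5 N and x of the grasp point in the frame of lever_pad above 0 m).
It fails at once if the bar, its grip or the master cylinder was touched (contact force between any of the fingers, the arm and handlebar above 1 N or contact force between any of the fingers, the arm and master_cylinder above 1 N).
It fails at once if a bystander was moved (distance of any of brake_cleaner, magnet_dish, screwdriver_yellow, hex_key_5 from where it was at the start of the episode above 0.015 m or angle between brake_cleaner's own z axis and vertical above 0.3 rad).
It also fails if it takes over 48 s, if anything falls off the work surface, if the arm or the gripper's body presses on something with over 40 N, if the wrist force passes 120 N, or if a joint passes its speed limit or range.

## Robot

A 7-joint arm with a two-finger parallel gripper is mounted at the origin on a cart in front of the work surface, level with it; the furniture and walls round the work are solid. World frame = base frame: x ahead of the robot, y to its left, z up, the work surface at z = 0. Lengths are in m, angles in rad, forces in N, time in s.
With the tool pointing down it reaches from about 0.425 to 1.025 m from the base axis. Payload 9.4 kg.
Tool frame: the origin (TCP) lies midway between the tips of the shut fingers; the grasp point (between the pads) lies 19 mm behind it; z points along the fingers, y is the line along which they close (so a half turn about z gives the same grasp; the last joint's range is limited). The gripper opens to 93 mm and grips with 3 to 60 N. Pads are 15 mm wide; open, the fingers measure 128 mm over their backs; the gripper's body (75 mm by 188 mm) begins 65 mm behind the grasp point.
Start: joints at [-1.389, 0.599, -0.003, 1.599, 0.002, 0.943, -0.08], TCP at [0.186, 0.701, 0.219] pointing down, gripper open.
Joint ranges: [-2.57, 2.57], [-0.35, 1.97], [-1.29, 1.29], [0.11, 2.56], [-1.05, 4.19], [0.11, 1.86], [-2.63, 2.63]. Speed limits (rad/s): [2.22, 2.22, 3.01, 3.01, 3.14, 3.14, 3.14].

## Interface

Orientations are given as a unit quaternion [w, x, y, z].
In Python, from workcell import env, vision gives the robot as it stands. The module is installed in compiled form; this text tells all that it offers.
- The arm moves only by the tool carry_out, never from a script. Its argument "increments" is one flat list of numbers, 7 for each row, row after row: the opening, from -1 (shut) to 1 (fully open), then the shift along the tool's x, y, z in m, then the turn, a rotation vector about the tool's x, y, z in rad. A call has 1 to 5 rows; each row is the pose to reach, as a shift and turn from the pose commanded when the call began, along the tool's axes at that moment; what a row does not reach only later rows make up. A row lasts 1/8 s, in which the tool goes at most 62.5 mm and 10.7 degrees, less where a joint would pass 70% of its speed; a pose out of reach is approached as far as the arm can. A call with a gripper value outside its range is refused whole. The fingers move at their own pace and stop on an object; "newtons" is the grip in N (left out, the last holds). Time passes only in rows, so rows that repeat a pose let the fingers close. It gives the time, the measured TCP pose, the force and the opening at its end, in the units of the state.
- env.sense(): the state, without advancing time (a new reading comes with each control period).
- vision.get_image(name): name is "scene" or "side" or "wrist"; returns a dict with "image" (384x512x3 uint8, red, green, blue), "range_z" (384x512 float32, m along the optical axis (not along the pixel's ray), 0 where there is no reading), "fx", "fy", "cx", "cy" (pixels), "R" (3x3) and "t" (3): a world point X has camera coordinates R X + t. Camera axes: x right, y down, z forward; pixel columns grow to the right and rows downward; lengths in m; the calibration is good to about 2 mm. A picture is of the moment at which its call begins.
- env.hand_in(): hands the job in, once; it reports no verdict.
The state is a dict: "clock": time; "joint_pos": joint angles; "dq": joint speeds; "joint_torque": joint torques, N m; "position": TCP position; "tool_rot": TCP orientation; "ft_force": force on the tool from outside, world axes, zero at the start; "moment": the same for the moment, N m; "finger_gap": finger opening in m.
Only numpy, scipy, OpenCV 4.12 (cv2) and the standard library are available. Lean on these libraries where they do the work, as an engineer would, in place of code of your own. Each camera call takes 0.05 s, during which the arm holds its last target. There are 200 camera calls.

## Working session

There is one attempt and no reset: what is moved stays moved. The work goes in short steps, Python scripts to look and compute and a tool call to move; the robot and the scene stay as the last step left them, time stands still between calls to the robot, and variables do not carry over. Pictures are saved under pics/ and viewed, on a budget of 10 in all, crops included, one or two more only if the job needs it, and the job is handed in when it is done.

Besides the shell and the picture viewer there is one more tool, called in YAML: its name, and indented under it one key for each argument. carry_out: Moves the arm, as the interface text tells. Its arguments: {"type":"object","properties":{"increments":{"type":"array"},"newtons":{"type":"number"}},"required":["increments"]}

```bash
mkdir -p pics; python3 - <<'E'
from workcell import env, vision
import cv2, numpy as np, pickle
s=env.sense(); print({k:np.round(v,3) for k,v in s.items()})
ims={n:vision.get_image(n) for n in("scene","side")}
pickle.dump(ims,open('ims.pkl','wb'))
for n,d in ims.items():
    cv2.imwrite(f'pics/{n}0.png',d['image'][:,:,::-1]); print(n,d['fx'],d['cx'],d['cy'],-d['R'].T@d['t'])
E
```

```text
{'clock': np.float64(0.0), 'joint_pos': array([-1.389,  0.6  , -0.003,  1.6  ,  0.002,  0.943, -0.08 ]), 'dq': array([ 0.001,  0.   , -0.001,  0.   , -0.   , -0.001, -0.002]), 'joint_torque': array([-1.0000e-03, -7.6507e+01,  1.4970e+00, -2.5235e+01, -5.2000e-02,
        1.7000e-02,  0.0000e+00]), 'position': array([0.185, 0.7  , 0.218]), 'tool_rot': array([-0.   ,  0.129,  0.992, -0.001]), 'ft_force': array([0.04 , 0.372, 0.04 ]), 'moment': array([ 0.035, -0.067,  0.031]), 'finger_gap': np.float64(0.093)}
scene 453.5637810429745 260.1822224912863 192.8317831048209 [0.01332477 0.46080627 0.7010447 ]
side 443.8072731925289 259.54645623549914 189.53389902940137 [0.07624341 0.25494843 0.99644557]
```

View pics/scene0.png

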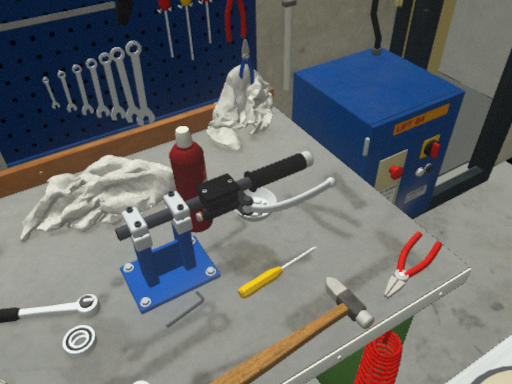

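View pics/side0.png

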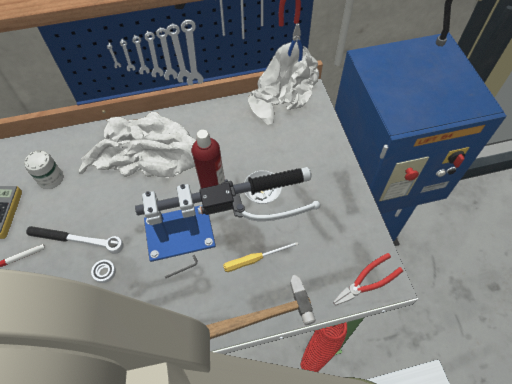

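The scene view shows the lever running from its pivot near (245,210) to the ball at (331,182). The bar-end weight is at (307,158), and the clamped bar end is at (124,232). The side view shows the ball at (316,205), the bar end at (306,174) and the screwdriver from (225,265) to (297,244). Next I'll work out 3D positions.

```bash
cat > h.py <<'E'
import numpy as np, cv2, pickle
def ray(d,u,v,z):
    c=-d['R'].T@d['t']; r=d['R'].T@np.array([(u-d['cx'])/d['fx'],(v-d['cy'])/d['fy'],1]); return c+r*(z-c[2])/r[2]
def cloud(d):
    v,u=np.mgrid[:384,:512]; Z=d['range_z']; P=np.stack([(u-d['cx'])/d['fx']*Z,(v-d['cy'])/d['fy']*Z,Z],-1)
    return (P-d['t'])@d['R']
E
python3 - <<'E'
from h import *
ims=pickle.load(open('ims.pkl','rb'))
for n,pts in {'scene':dict(ball=(331,182),barend=(307,158),clampend=(124,232),lev1=(300,203),lev2=(260,213)),'side':dict(ball=(316,205),barend=(306,174),clampend=(140,210),lev1=(290,213),lev2=(250,216))}.items():
    d=ims[n];C=cloud(d)
    for k,(u,v) in pts.items(): print(n,k,ray(d,u,v,.15).round(3),C[v,u].round(3))
    print('screwdriver ends',[ray(d,*p,.01).round(3) for p in ([(240,292),(316,248)] if n=='scene' else [(225,267),(297,244)])])
    # grip: dark pixels in z band
    im=d['image'].astype(int); m=(C[...,2]>.14)&(C[...,2]<.185)&(im.max(-1)<60)&(d['range_z']>0)
    u0=250 if n=='scene' else 252
    m[:,:u0]=0; m[:,312:]=0; m[:140]=0;m[215:]=0
    p=C[m]; l=cv2.fitLine(p.astype(np.float32),cv2.DIST_HUBER,0,.01,.01).ravel(); print('grip',len(p),l.round(3))
    g=np.percentile((p-l[3:])@l[:3],[1,99]); print((l[3:]+g[:,None]*l[:3]).round(3))
    # lever
    m=(C[...,2]>.12)&(C[...,2]<.18)&(im.min(-1)>90)&(d['range_z']>0); 
    box=(slice(170,225),slice(250,340)) 
    p=C[box][m[box]]
    np.save(n+'_lev.npy',p); print(len(p),p.min(0).round(3),p.max(0).round(3))
E
```

```text
scene ball [0.497 0.022 0.15 ] [0.492 0.027 0.155]
scene barend [0.58  0.017 0.15 ] [0.568 0.026 0.161]
scene clampend [0.578 0.392 0.15 ] [0.57  0.393 0.157]
scene lev1 [0.48  0.104 0.15 ] [0.606 0.008 0.002]
scene lev2 [0.496 0.177 0.15 ] [0.617 0.106 0.012]
screwdriver ends [array([0.462, 0.243, 0.01 ]), array([0.474, 0.061, 0.01 ])]
grip 944 [-0.009  1.     0.025  0.567  0.085  0.159]
[[0.567 0.034 0.158]
 [0.566 0.183 0.161]]
781 [0.483 0.015 0.138] [0.588 0.187 0.17 ]
side ball [0.496 0.022 0.15 ] [0.494 0.023 0.154]
side barend [0.578 0.02  0.15 ] [0.57  0.023 0.163]
side clampend [0.578 0.395 0.15 ] [0.574 0.394 0.155]
side lev1 [0.491 0.083 0.15 ] [0.488 0.084 0.157]
side lev2 [0.505 0.168 0.15 ] [0.502 0.169 0.157]
screwdriver ends [array([0.46 , 0.242, 0.01 ]), array([0.475, 0.061, 0.01 ])]
grip 680 [-0.01   1.    -0.     0.572  0.091  0.16 ]
[[0.573 0.033 0.16 ]
 [0.572 0.148 0.16 ]]
559 [0.485 0.012 0.137] [0.594 0.169 0.167]
```

carry_out:
  increments: [-1,-0.03,-0.04,0,0,0,-0.06,-1,-0.06,-0.08,0,0,0,-0.12,-1,-0.09,-0.12,0,0,0,-0.18,-1,-0.12,-0.16,0,0,0,-0.24,-1,-0.15,-0.2,0,0,0,-0.3]
  newtons: 20

```text
clock: 0.72
position: [0.2798, 0.4674, 0.2184]
tool_rot: [-0.0, -0.022, 1.0, -0.0]
ft_force: [-0.1, 0.1, 0.6]
finger_gap: 0.0473
```

```bash
python3 - <<'E'
from h import *
for n in('scene','side'):
    p=np.load(n+'_lev.npy'); p=p[p[:,0]<.54]
    for y in np.arange(.01,.18,.02):
        q=p[abs(p[:,1]-y)<.01]
        if len(q)>3: print(n,y.round(2),len(q),np.percentile(q[:,0],[3,50,97]).round(3),np.percentile(q[:,2],[5,95]).round(3))
from workcell import env
s=env.sense();print(s['position'],s['tool_rot'],s['finger_gap'],s['clock'])
E
```

```text
scene 0.01 8 [0.49  0.492 0.499] [0.154 0.159]
scene 0.03 90 [0.488 0.492 0.501] [0.148 0.161]
scene 0.05 70 [0.487 0.489 0.496] [0.146 0.159]
scene 0.07 78 [0.485 0.487 0.495] [0.147 0.16 ]
scene 0.09 79 [0.484 0.486 0.492] [0.146 0.16 ]
scene 0.11 86 [0.484 0.486 0.493] [0.146 0.16 ]
scene 0.13 88 [0.485 0.488 0.494] [0.146 0.16 ]
scene 0.15 104 [0.488 0.492 0.5  ] [0.147 0.16 ]
scene 0.17 131 [0.495 0.503 0.518] [0.145 0.161]
side 0.01 14 [0.49  0.495 0.503] [0.148 0.157]
side 0.03 63 [0.489 0.493 0.502] [0.147 0.16 ]
side 0.05 52 [0.488 0.491 0.497] [0.146 0.158]
side 0.07 56 [0.486 0.489 0.496] [0.146 0.158]
side 0.09 57 [0.485 0.488 0.495] [0.146 0.158]
side 0.11 56 [0.486 0.488 0.494] [0.145 0.159]
side 0.13 55 [0.487 0.49  0.496] [0.145 0.158]
side 0.15 61 [0.49  0.494 0.502] [0.146 0.159]
side 0.17 29 [0.497 0.5   0.507] [0.146 0.159]
[0.27981494 0.4673967  0.2184243 ] [-7.65722180e-07 -2.16068408e-02  9.99766520e-01 -2.23261977e-04] 0.04731961227321027 0.725
```

carry_out:
  increments: [-1,-0.0135,-0.04,0,0,0,0,-1,-0.027,-0.08,0,0,0,0,-1,-0.04,-0.12,0,0,0,0,-1,-0.054,-0.16,0,0,0,0,-1,-0.067,-0.2,0,0,0,0]

```text
clock: 1.35
position: [0.3549, 0.2707, 0.2186]
tool_rot: [0.0, -0.021, 1.0, -0.0]
ft_force: [-0.1, 0.0, -0.2]
finger_gap: 0.001
```

carry_out:
  increments: [-1,-0.0135,-0.04,0,0,0,0,-1,-0.027,-0.08,0,0,0,0,-1,-0.04,-0.12,0,0,0,0,-1,-0.054,-0.16,0,0,0,0,-1,-0.06,-0.19,0,0,0,0]

```text
clock: 1.98
position: [0.4228, 0.0829, 0.2186]
tool_rot: [0.0, -0.02, 1.0, -0.0]
ft_force: [0.5, 0.9, -0.1]
finger_gap: 0.0003
```

carry_out:
  increments: [-1,0,-0.004,0.03,0,0,0,-1,0,-0.008,0.06,0,0,0,-1,0,-0.008,0.083,0,0,0,-1,0,-0.008,0.083,0,0,0]

```text
clock: 2.48
position: [0.4218, 0.0764, 0.1345]
tool_rot: [-0.002, -0.021, 1.0, -0.0]
ft_force: [-0.8, -1.2, 0.5]
finger_gap: 0.0005
```

```bash
python3 - <<'E'
from h import *
from workcell import env,vision
s=env.sense();print(s['position'],s['ft_force'])
d=vision.get_image('scene');pickle.dump(d,open('s1.pkl','wb'))
cv2.imwrite('pics/s1.png',cv2.resize(d['image'][100:300,180:440,::-1],None,fx=3,fy=3))
E
```

```text
[0.42176413 0.07639214 0.1345122 ] [-0.83088236 -1.15649105  0.53523115]
```

View pics/s1.png

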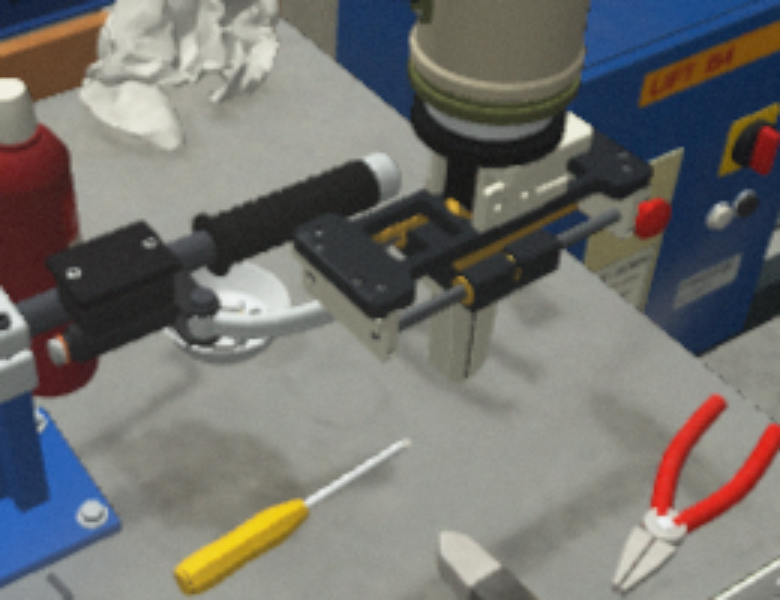

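Crop s1: the shut fingers are at about (465,360) in the crop, out in front of the lever blade. The blade runs from (210,320) and disappears behind the gripper body. Nothing is touching, and the screwdriver is well clear below.

carry_out:
  increments: [-1,-0.02,0,0,0,0,0,-1,-0.04,0,0,0,0,0,-1,-0.048,0,0,0,0,0,-1,-0.048,0,0,0,0,0]

```text
clock: 3.02
position: [0.4708, 0.0787, 0.1362]
tool_rot: [0.0, -0.021, 1.0, 0.0]
ft_force: [-0.4, -0.4, -0.4]
finger_gap: 0.0006
```

carry_out:
  increments: [-1,-0.004,0,0,0,0,0,-1,-0.008,0,0,0,0,0,-1,-0.012,0,0,0,0,0,-1,-0.014,0,0,0,0,0,-1,-0.014,0,0,0,0,0]

```text
clock: 3.65
position: [0.4821, 0.0778, 0.1351]
tool_rot: [-0.002, -0.02, 1.0, -0.001]
ft_force: [-5.3, -4.1, 3.7]
finger_gap: 0.0002
```

carry_out:
  increments: [-1,-0.003,0,0,0,0,0,-1,-0.006,0,0,0,0,0,-1,-0.008,0,0,0,0,0,-1,-0.01,0,0,0,0,0,-1,-0.01,0,0,0,0,0]

```text
clock: 4.28
position: [0.4908, 0.0769, 0.1347]
tool_rot: [-0.004, -0.02, 1.0, -0.002]
ft_force: [-8.4, -7.1, 2.6]
finger_gap: 0.0003
```

```bash
python3 - <<'E'
from h import *
from workcell import env,vision
s=env.sense();print(s['position'],s['ft_force'])
d=vision.get_image('scene');pickle.dump(d,open('s2.pkl','wb'))
d=vision.get_image('side');pickle.dump(d,open('d2.pkl','wb'))
cv2.imwrite('pics/d2.png',cv2.resize(d['image'][140:300,180:360,::-1],None,fx=3,fy=3))
E
```

```text
[0.49080942 0.07690428 0.13474493] [-8.41198314 -7.06587394  2.61991239]
```

View pics/d2.png

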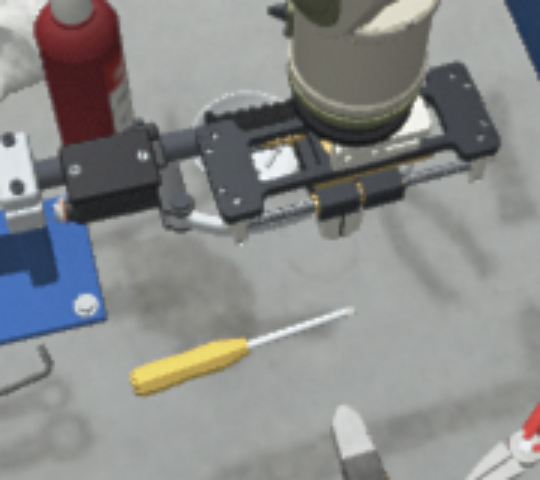

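The side crop shows the fingers against the lever at about (340,225), with the gripper body well above the perch. No bystander has been touched. The negative y force fits friction as the lever face moves towards -y, so I'll follow it a little in y.

carry_out:
  increments: [-1,-0.002,-0.002,0,0,0,0,-1,-0.004,-0.003,0,0,0,0,-1,-0.006,-0.005,0,0,0,0,-1,-0.007,-0.005,0,0,0,0,-1,-0.007,-0.005,0,0,0,0]

```text
clock: 5.0
position: [0.4951, 0.0755, 0.1346]
tool_rot: [-0.006, -0.022, 1.0, -0.0]
ft_force: [-18.5, 4.8, 7.8]
finger_gap: 0.0003
```

carry_out:
  increments: [-1,-0.001,-0.001,0,0,0,0,-1,-0.002,-0.002,0,0,0,0,-1,-0.003,-0.002,0,0,0,0,-1,-0.003,-0.002,0,0,0,0]

```text
clock: 5.5
position: [0.4953, 0.075, 0.1343]
tool_rot: [-0.009, -0.023, 1.0, -0.0]
ft_force: [-26.4, 10.8, 13.7]
finger_gap: 0.0005
```

```bash
python3 - <<'E'
from h import *
from workcell import env,vision
s=env.sense();print(s['position'],s['ft_force'],s['moment'],s['tool_rot'])
ds={n:vision.get_image(n) for n in('scene','side','wrist')};pickle.dump(ds,open('s3.pkl','wb'))
a=cv2.resize(ds['scene']['image'][130:250,220:350,::-1],(390,360),interpolation=2)
b=cv2.resize(ds['side']['image'][150:270,220:350,::-1],(390,360),interpolation=2)
w=cv2.resize(ds['wrist']['image'][:,:,::-1],(312,234))
c=np.zeros((600,780,3),np.uint8);c[:360,:390]=a;c[:360,390:]=b;c[362:596,:312]=w
cv2.imwrite('pics/c3.png',c)
E
```

```text
[0.49533367 0.07496862 0.13430196] [-26.36682659  10.79541203  13.68221906] [2.5014692  5.63891484 0.39977514] [-8.55709161e-03 -2.29437625e-02  9.99700133e-01 -6.47926272e-05]
```

View pics/c3.png

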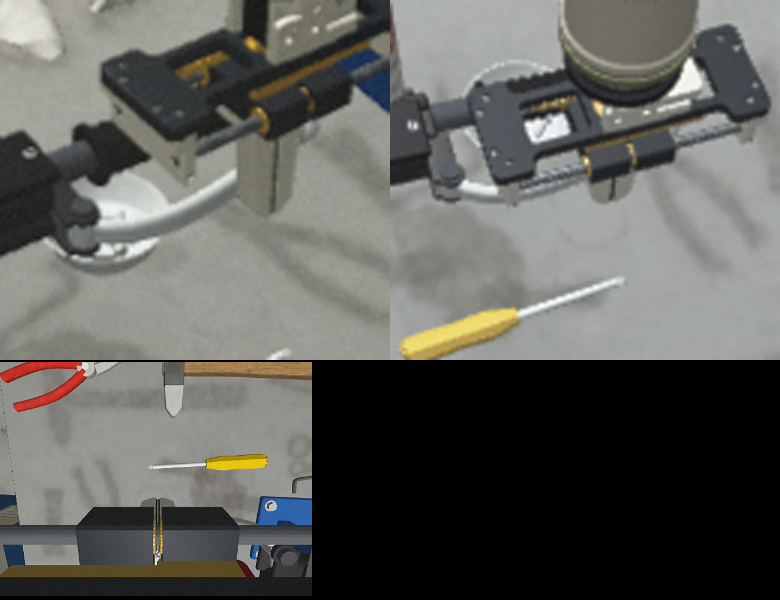

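```bash
python3 - <<'E'
from h import *
d=pickle.load(open('s3.pkl','rb'))['scene']
C=cloud(d)
for p in((322.7,173.3),(324,174),(325,172)): print(ray(d,*p,.15).round(3), C[int(p[1]),int(p[0])].round(3))
r=d['R'];
for th in(0,.1,.15,.18,.2,.22):
    c,s=np.cos(th),np.sin(th); x=np.array([.523-.026*c+.163*s,.185-.026*s-.163*c,.15]); q=r@x+d['t']; print(th,x.round(3),(q[:2]/q[2]*d['fx']+[d['cx'],d['cy']]).round(1))
m=C[160:185,312:335]; print(np.round(m[::3,::2,2],2))
E
```

```text
[0.525 0.02  0.15 ] [0.522 0.025 0.155]
[0.522 0.019 0.15 ] [0.521 0.02  0.152]
[0.526 0.014 0.15 ] [0.522 0.018 0.155]
0 [0.497 0.022 0.15 ] [331.  181.8]
0.1 [0.513 0.02  0.15 ] [326.4 176.7]
0.15 [0.522 0.02  0.15 ] [323.8 174.3]
0.18 [0.527 0.02  0.15 ] [322.2 172.9]
0.2 [0.53 0.02 0.15] [321.1 172. ]
0.22 [0.533 0.02  0.15 ] [320.  171.1]
[[ 0.24  0.24  0.24  0.24  0.24  0.24  0.24  0.24  0.24  0.24  0.24  0.24]
 [ 0.24  0.24  0.24  0.24  0.24  0.24  0.24  0.24  0.24  0.23  0.23  0.23]
 [ 0.24  0.24  0.24  0.24  0.24  0.23  0.23  0.23  0.23  0.23 -0.    0.  ]
 [ 0.24  0.24  0.24  0.23  0.23  0.23  0.23 -0.    0.    0.    0.    0.  ]
 [ 0.23  0.23  0.23  0.23  0.16  0.16  0.16  0.    0.    0.    0.    0.  ]
 [ 0.23  0.19  0.19  0.19  0.15  0.15  0.15  0.   -0.    0.    0.    0.  ]
 [ 0.19  0.19  0.19  0.18  0.   -0.   -0.   -0.    0.   -0.    0.    0.  ]
 [ 0.18  0.18  0.18  0.18  0.    0.    0.    0.    0.    0.    0.   -0.  ]
 [ 0.17  0.17  0.17  0.17  0.    0.    0.    0.   -0.    0.    0.    0.  ]]
```

Ball's right edge is at u≈325.5 with a radius of about 5.4 px, which puts its centre near u 320.5 and the lever at about 0.2 rad. That makes it firm, and the force has climbed to match. Now I'll release.

carry_out:
  increments: [-1,0.012,0.002,0,0,0,0,-1,0.024,0.004,0,0,0,0,-1,0.036,0.007,0,0,0,0,-1,0.048,0.007,0,0,0,0,-1,0.05,0.007,0,0,0,0]

```text
clock: 6.28
position: [0.4542, 0.0778, 0.1358]
tool_rot: [0.0, -0.021, 1.0, -0.0]
ft_force: [0.8, 0.4, -0.4]
finger_gap: 0.0003
```

carry_out:
  increments: [-1,0,0,0,0,0,0,-1,0,0,0,0,0,0,-1,0,0,0,0,0,0,-1,0,0,0,0,0,0]

```text
clock: 6.78
position: [0.4548, 0.078, 0.1356]
tool_rot: [0.0, -0.021, 1.0, -0.0]
ft_force: [0.3, -0.4, -0.1]
finger_gap: 0.0003
```

```bash
python3 - <<'E'
from h import *
from workcell import env,vision
s=env.sense();print(s['position'],s['ft_force'])
d0=pickle.load(open('ims.pkl','rb'))['scene'];d3=pickle.load(open('s3.pkl','rb'))['scene']
d=vision.get_image('scene');pickle.dump(d,open('s4.pkl','wb'))
for x in(d0,d3,d):
    C=cloud(x);m=(C[...,2]>.135)&(C[...,2]<.175)&(C[...,1]<.035)&(C[...,0]<.545)&(C[...,0]>.48)&(x['range_z']>0);v,u=np.where(m);p=C[m];print(m.sum(),u.min(),u.max(),v.min(),v.max(),p.mean(0).round(3))
cv2.imwrite('pics/c4.png',cv2.resize(d['image'][130:250,220:350,::-1],(650,600)))
E
```

```text
[0.45477418 0.07797436 0.13557383] [ 0.27360481 -0.39862578 -0.13804395]
78 326 335 177 187 [0.493 0.026 0.155]
35 320 325 170 177 [0.522 0.023 0.153]Traceback (most recent call last):
  File "<stdin>", line 7, in <module>
    return umr_minimum(a, axis, None, out, keepdims, initial, where)
ValueError: zero-size array to reduction operation minimum which has no identity
```

```bash
python3 - <<'E'
from h import *
d0=pickle.load(open('ims.pkl','rb'))['scene'];d3=pickle.load(open('s3.pkl','rb'))['scene'];d4=pickle.load(open('s4.pkl','rb'))
for x in(d0,d3,d4):
    C=cloud(x);o=[]
    for y in(.11,.13,.15):
        m=(C[...,2]>.142)&(C[...,2]<.165)&(abs(C[...,1]-y)<.008)&(C[...,0]<.54)&(C[...,0]>.46)&(x['range_z']>0); o.append((int(m.sum()),np.percentile(C[m][:,0],[5,50]).round(4) if m.sum() else None))
    print(o)
E
```

```text
[(68, array([0.4844, 0.4861])), (71, array([0.4856, 0.4877])), (79, array([0.4888, 0.4921]))]
[(64, array([0.4991, 0.5015])), (64, array([0.4973, 0.4996])), (76, array([0.4985, 0.5006]))]
[(5, array([0.485 , 0.4858])), (67, array([0.4858, 0.4878])), (79, array([0.4891, 0.4921]))]
```

The lever is fully out again: the blade sits within 0.2 mm of where it started. When pressed it had moved about 0.20 to 0.21 rad. Now the second press.

carry_out:
  increments: [-1,-0.01,0,0,0,0,0,-1,-0.018,0,0,0,0,0,-1,-0.024,-0.001,0,0,0,0,-1,-0.028,-0.002,0,0,0,0,-1,-0.032,-0.002,0,0,0,0]

```text
clock: 7.45
position: [0.4849, 0.076, 0.1353]
tool_rot: [-0.002, -0.02, 1.0, -0.001]
ft_force: [-6.8, -5.5, 5.4]
finger_gap: 0.0002
```

carry_out:
  increments: [-1,-0.004,-0.001,0,0,0,0,-1,-0.008,-0.002,0,0,0,0,-1,-0.012,-0.003,0,0,0,0,-1,-0.014,-0.004,0,0,0,0,-1,-0.015,-0.004,0,0,0,0]

```text
clock: 8.07
position: [0.4957, 0.0731, 0.1349]
tool_rot: [-0.006, -0.021, 1.0, -0.001]
ft_force: [-19.3, -0.8, 15.2]
finger_gap: 0.0001
```

carry_out:
  increments: [-1,-0.001,0,0,0,0,0,-1,-0.001,0,0,0,0,0,-1,-0.001,0,0,0,0,0,-1,-0.001,0,0,0,0,0]

```text
clock: 8.57
position: [0.4957, 0.0731, 0.1349]
tool_rot: [-0.006, -0.021, 1.0, -0.001]
ft_force: [-21.3, -0.4, 15.9]
finger_gap: 0.0005
```

```bash
python3 - <<'E'
from h import *
from workcell import env,vision
s=env.sense();print(s['position'],s['ft_force'],s['clock'])
d0=pickle.load(open('ims.pkl','rb'))['scene'];d4=vision.get_image('scene')
for x in(d0,d4):
    C=cloud(x);o=[]
    for y in(.11,.13,.15):
        m=(C[...,2]>.142)&(C[...,2]<.165)&(abs(C[...,1]-y)<.008)&(C[...,0]<.54)&(C[...,0]>.46)&(x['range_z']>0); o.append((int(m.sum()),np.percentile(C[m][:,0],[5,50]).round(4) if m.sum() else None))
    print(o)
cv2.imwrite('pics/c5.png',cv2.resize(d4['image'][130:250,220:350,::-1],(650,600)))
E
```

```text
[0.49571017 0.07308997 0.13486553] [-21.34542927  -0.43611149  15.91360499] 8.575
[(68, array([0.4844, 0.4861])), (71, array([0.4856, 0.4877])), (79, array([0.4888, 0.4921]))]
[(63, array([0.4985, 0.5015])), (66, array([0.4977, 0.4994])), (73, array([0.4978, 0.5006]))]
```

View pics/c5.png

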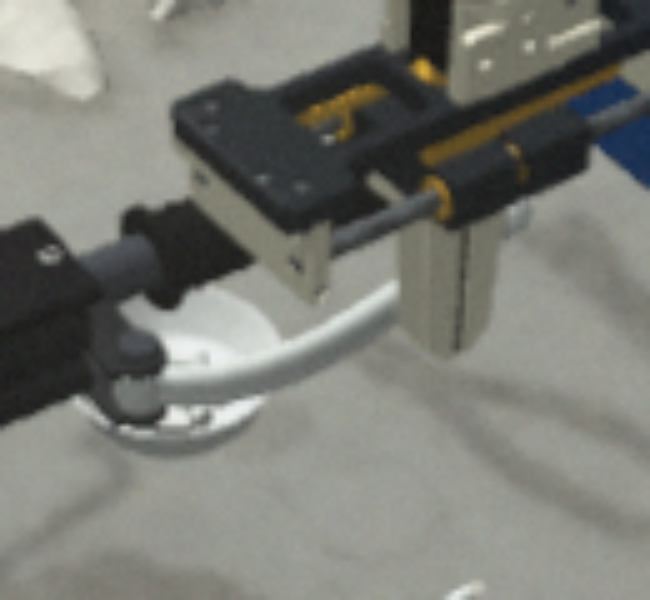

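The final view shows the fingers' outside on the blade at about (400,300) in the crop. The ball is just visible at (517,218), and nothing else is touching. The blade position matches the first firm press, and the force is steady at about 27 N.

```bash
python3 -c "
from workcell import env
print(env.hand_in()); print(env.sense()['ft_force'])"
```

```text
the job is handed in; nothing more can be done
None
the job is handed in; nothing more can be done
```

With the fingers shut, I pressed the lever in with their outside until it was firm, let it spring out, then pressed it firm again. I handed the job in while still holding it in, at 8.6 s on the robot's clock.

- **First press:** the blade had turned about 0.20–0.21 rad by camera depth. The wrist force rose to about 32 N with almost no further travel.
- **Release:** the blade was back within 0.2 mm of its starting place, with about 0 N on the tool.
- **Final hold:** the blade sits within about 0.2 mm of the first firm press, with a steady force of about 27 N, inside the 3–45 N range.

**Less certain:**
- **Force split:** about 16 N of the final force is upward on the tool, which I take to be friction on the blade. The push along x is about 21 N.
- **Stiffness:** the firm stop looked stiffer than described, giving about 0.2 mm for 8 N on the first press. I did not explain that.
- **Gap and ball angle:** the gripper partly hid the ball end. The 23 mm gap is inferred from the lever's angle, not measured. On the ball, its right edge gave 0.20 rad, but its half-hidden top suggested about 0.14 rad, so I relied on the edge and the blade.
- **Contact:** nothing in the pictures showed contact with the bar, grip, master cylinder or loose items. I did not re-measure the loose items at the end.

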